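Set the two sprung margin stops

TASK

Set the two sprung margin stops for the next mount board: push the orange plate in past its first click and let go, so that it springs back and rests latched at the half-way position, and push the blue plate in past its second click and let go, so that it stays latched at the full position. Either may be set first; push with the fingertips or the outside of the fingers, and leave the eraser, the marker and the small paint jar where they are.

Things in the scene. Friction and masses are not known exactly. Their poses are not given: they have to be found in the camera images.
- orange_plate (a point): Middle of the front face of the orange push plate, 45 mm above the desk. The upright plate is 44 mm wide, 8 mm thick, from 18 to 62 mm above the desk. It rides on a steel bar in a fixed metal base and the point moves with it. x axis: the push direction (level, away from the robot, turned up to 0.25 rad to either side); z is up. Nothing taller than 20 mm stands in front of the face
- blue_plate (a point): The same point on the blue push plate of the second stop, of the same make and size; the two stops may have changed places
- orange_slide (a joint): How far the orange plate is pushed in, m: 0 out (start), 0.066 hard end. A spring returns it (3 N at 0, 8 N at the end, up to 2 N more at each tooth). First click at about 0.027: let go between 0.030 and 0.053 and it springs back to rest at 0.026 (half-way). Second click at about 0.057: let go beyond 0.059 and it rests at 0.056 (full). The pin stops only the return: overshoot cannot be undone
- blue_slide (a joint): The same for the blue plate: 0 out (start), half-way 0.026, full 0.056, end 0.066
- eraser: Loose eraser in a blue sleeve, 22 x 52 x 13 mm, lying between the two stops; origin at the centre of its underside; to be left alone
- marker: Loose white marker with a blue cap, 17 x 135 x 16 mm, lying on the left of the stops; origin at the centre of its underside; to be left alone
- paint_jar: Loose small jar of blue paint, 43 mm across and 64 mm high, standing at the desk's front edge, right of the stops, before the light box; origin at the centre of its underside; to be left alone
- orange_stop: Fixed metal base of the orange stop, 200 mm long (x, the push direction), 64 mm wide, rails 20 mm high beside the bar (keep fingertips above 25 mm); origin at the centre of its underside. The plate's face starts 84 mm before the origin. A grey bridge with the stop pin (black knob, top at 74 mm) stands from 17 to 33 mm beyond the origin. White marks on the left rail show out, half-way, full
- blue_stop: Fixed base of the blue stop, of the same make and size

How it is judged:
By the outcome, as a careful person would: the job done as asked, in the order asked, and still so for the second after the job is handed in, with the robot touching nothing.
It also fails if it takes over 51 s, if anything falls off the work surface, if the arm or the gripper's body presses on something with over 40 N, if the wrist force passes 120 N, or if a joint passes its speed limit or range.

ROBOT

A 6-joint arm with a two-finger parallel gripper is mounted at the origin on a cart in front of the work surface, level with it; the furniture and walls round the work are solid. World frame = base frame: x ahead of the robot, y to its left, z up, the work surface at z = 0. Lengths are in mm, angles in degrees, forces in N, time in s.
With the tool pointing down it reaches from about 325 to 925 mm from the base axis. Payload 3.1 kg.
Tool frame: the origin (TCP) lies at the very end of the fingers, on their centre line; the grasp point (between the pads) lies grasp_offset behind it (grasp_offset is the distance from the TCP to the grasp point, in mm); z points along the fingers, x is the direction in which the jaws open and shut, and the axes are right-handed (so a half turn about z gives the same grasp; the last joint's range is limited). The gripper opens to 85 mm and grips with 20 to 120 N. Pads are 22 mm wide; open, the fingers measure 114 mm over their backs; the gripper's body (76 mm by 85 mm) begins 54 mm behind the grasp point. The pads swing forward as they close: fully open they stand 13 mm farther back than shut.
Start: joints at [57.628, 12.427, 92.441, -0, 75.132, -6.429], TCP at [273.412, 562.036, 231.3] pointing down, gripper open.
Joint ranges: [-157.48, 157.48], [-44.54, 120.13], [17.64, 146.25], [-64.5, 244.5], [7.68, 150.69], [-147.95, 147.95]. Speed limits (degrees/s): [159.86, 159.86, 180, 180, 180, 180].

INTERFACE

Orientations are given as [roll, pitch, yaw] about the fixed x, y, z axes, in that order (R = Rz(yaw) Ry(pitch) Rx(roll)).
In Python, from station import * gives the robot as it stands. Calls block until the motion is done:
- goto(position, orientation): joint-space move of the TCP to a pose.
- move_l(position, attitude=None, speed=150): straight line of the TCP; attitude=None keeps the orientation; speed is the mean speed in mm/s.
- move_j(angles): joint-space move.
- grip(opening, squeeze=None): finger opening in mm; squeeze is the grip in N (None keeps the last); returns when the fingers have stopped.
- wait(seconds).
- solve_ik(position, orientation): joint angles nearest the present ones, or None.
- get_obs(): the state.
- get_image(name): name is "scene" or "side" or "wrist"; returns the picture (480x640x3 uint8, red, green, blue); there is no depth.
- get_calibration(name): a dict with "fx", "fy", "cx", "cy" (pixels), "D" ([k1, k2, p1, p2, k3] as OpenCV has them; the pictures are not rectified), "R" (3x3) and "t" (3): a world point X has camera coordinates R X + t; the wrist camera has in their place "mount" (4x4, takes a point from camera to tool coordinates, whose origin is the TCP and whose axes are the tool frame's). Camera axes: x right, y down, z forward; pixel columns grow to the right and rows downward; lengths in mm; the calibration is good to about 2 mm. A picture is of the moment at which its call begins: read the wrist's pose just before it. get_calibration takes no time and is no camera call.
A pose or a line that the arm cannot do raises Unreachable and nothing moves.
- sign_off(): hands the job in, once; it reports no verdict.
Trained networks look in the newest picture that a camera, given by its name, has taken for a name from the list of things; names that differ only in an ending like _2 or _b are one class to them, and where a whole thing is asked for, a point or a joint stands for the part that bears it (a point fixed in the world has none). Each returns a list of dicts, best first, with "score" (0 to 1); they miss things now and then, are a little off and sometimes report something else, mostly with a low value. They report only what shows in the picture. A call takes as long as a camera call.
- spot_in(name, camera): "extent" ([centre column, centre row, width, height] in pixels, round what is visible of it).
- regions_of(name, camera): "region" (480x640 bool, what is visible of it) and "extent" ([centre column, centre row, width, height] in pixels, round what is visible of it).
The state is a dict: "t": time; "joint_pos": joint angles; "qvel": joint speeds; "effort": joint torques, N m; "tcp_pos": TCP position; "ee_rot": TCP orientation; "wrist_force": force on the tool from outside, world axes, zero at the start; "moment": the same for the moment, N m; "grip_width": finger opening in mm.
Only numpy, scipy, OpenCV 4.12 (cv2) and the standard library are available. Lean on these libraries where they do the work, as an engineer would, in place of code of your own. Each camera call takes 0.05 s, during which the arm holds its last target.

## Working session

There is one attempt and no reset: what is moved stays moved. The work goes in short steps, each a Python script; the robot and the scene stay as the last script left them, time stands still between calls to the robot, and variables do not carry over. Pictures are saved under pics/ and viewed, and the job is handed in when it is done.

```bash
ls; mkdir -p pics
python3 - <<'E'
from station import *
import cv2
print(get_obs())
for n in ["scene","side","wrist"]:
    im=get_image(n); cv2.imwrite(f"pics/{n}0.png",im[:,:,::-1]); print(n,get_calibration(n))
    for o in ["orange_plate","blue_plate","orange_stop","blue_stop","eraser","marker","paint_jar"]:
        r=spot_in(o,n); print(o,[(round(d["score"],2),[round(float(v)) for v in d["extent"]]) for d in r[:3]])
print(get_obs()["t"])
E
```

```text
pics
{'t': 0.0, 'joint_pos': array([ 5.76281739e+01,  1.24771374e+01,  9.25281115e+01,  4.96959874e-04,
        7.51304016e+01, -6.43108043e+00]), 'qvel': array([-0.03765909,  0.05186233, -0.05637014,  0.07607108, -0.09231933,
        0.11434086]), 'effort': array([ 8.92572757e-05, -3.96832430e+01, -3.03859735e+01,  2.30675511e-05,
        9.70821886e-03,  1.87012517e-06]), 'tcp_pos': array([272.97109182, 561.346804  , 229.96748544]), 'ee_rot': array([-1.79984329e+02,  1.34743178e-01,  6.40591447e+01]), 'wrist_force': array([ 0.48767163, -0.71974757,  0.48873654]), 'moment': array([-0.0331184 , -0.03261537, -0.00309078]), 'grip_width': 85.28204735804051}
scene {'fx': 545.9744282046889, 'fy': 545.9744282046889, 'cx': 326.49818455421604, 'cy': 238.2362056667215, 'D': array([0.03322818, 0.        , 0.        , 0.        , 0.        ]), 'R': array([[-0.68033803, -0.73288494,  0.00445369],
       [-0.3423213 ,  0.31239235, -0.88613043],
       [ 0.64804035, -0.60439283, -0.46341452]]), 't': array([348.50563046, 218.9780735 , 764.73948705])}
orange_plate [(0.95, [327, 237, 60, 30])]
blue_p
[... 943 characters left out ...]
]
paint_jar [(0.65, [254, 331, 21, 39])]
wrist {'fx': 355.7461610873334, 'fy': 355.7461610873334, 'cx': 319.30305437502136, 'cy': 240.30318065817832, 'D': array([-0.01822711,  0.        ,  0.        ,  0.        ,  0.        ]), 'mount': array([[ 9.99999824e-01,  1.68621341e-04, -5.69539662e-04,
         3.81460677e-01],
       [ 2.03333304e-05,  9.48578132e-01,  3.16543089e-01,
        -8.07769864e+01],
       [ 5.93628789e-04, -3.16543044e-01,  9.48577961e-01,
        -1.42091380e+02],
       [ 0.00000000e+00,  0.00000000e+00,  0.00000000e+00,
         1.00000000e+00]])}
orange_plate []
blue_plate []
orange_stop []
blue_stop [(0.45, [143, 466, 14, 26])]
eraser []
marker []
paint_jar []
1.2
```

View pics/scene0.png

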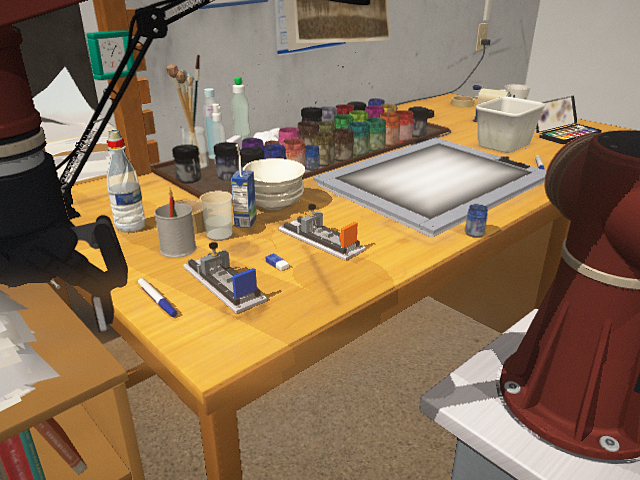

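View pics/side0.png

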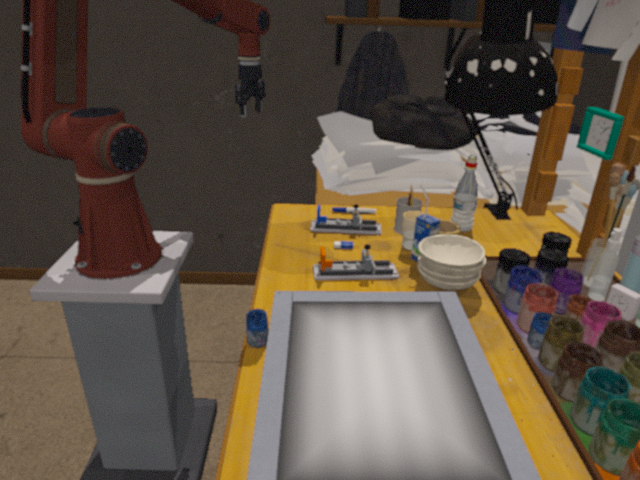

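View pics/wrist0.png

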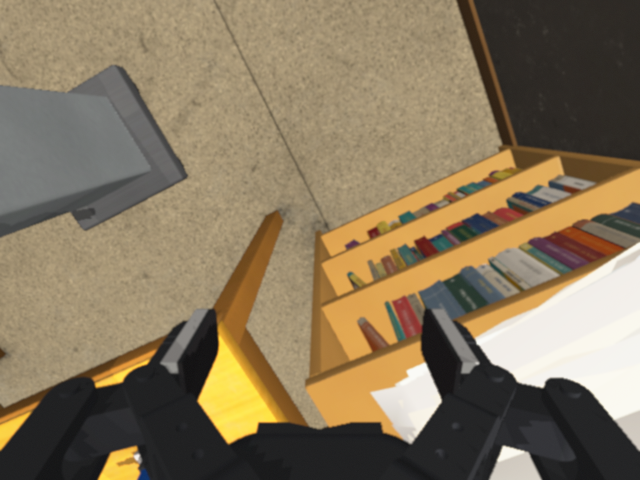

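The scene view shows the blue stop at about (226,278), the orange stop at about (323,234), with the eraser between them at (279,263). The side view agrees. I'll triangulate next.

```bash
cat > h.py <<'E'
import numpy as np, cv2
from scipy.spatial.transform import Rotation as Rn
from station import *
def cam(name,obs=None):
    c=get_calibration(name); K=np.array([[c["fx"],0,c["cx"]],[0,c["fy"],c["cy"]],[0,0,1]])
    if "mount" in c:
        T=np.eye(4); T[:3,:3]=Rn.from_euler("xyz",obs["ee_rot"],degrees=True).as_matrix(); T[:3,3]=obs["tcp_pos"]
        M=np.linalg.inv(T@c["mount"]); return K,np.array(c["D"]),M[:3,:3],M[:3,3]
    return K,np.array(c["D"]),np.array(c["R"]),np.array(c["t"])
def onplane(C,px,z):
    K,D,R,t=C; u=cv2.undistortPoints(np.array(px,float).reshape(-1,1,2),K,D).reshape(-1,2)
    d=np.c_[u,np.ones(len(u))]@R; o=-R.T@t; z=np.broadcast_to(np.asarray(z,float),len(u))
    return o+d*((z-o[2])/d[:,2])[:,None]
def proj(C,X):
    K,D,R,t=C; return cv2.projectPoints(np.array(X,float).reshape(-1,1,3),cv2.Rodrigues(R)[0],t,K,D)[0].reshape(-1,2)
E
python3 - <<'E'
from h import *
S=cam("scene");T=cam("side")
im=cv2.imread("pics/scene0.png"); cv2.imwrite("pics/scene_crop.png",cv2.resize(im[190:320,140:380],None,fx=3.3,fy=3.3,interpolation=cv2.INTER_CUBIC))
im=cv2.imread("pics/side0.png"); cv2.imwrite("pics/side_crop.png",cv2.resize(im[195:290,295:415],None,fx=6,fy=6,interpolation=cv2.INTER_CUBIC))
for n,a,b in [("ostop",(323,234),(355,262)),("bstop",(226,278),(348,220)),("eraser",(279,263),(344,246)),("marker",(158,297),(353,209)),("jar",(476,222),(254,331))]:
    z=35 if "jar" in n else 10
    print(n,onplane(S,a,z).round(),onplane(T,b,z).round())
E
```

```text
ostop [[587. -59.  10.]] [[591. -16.  10.]]
bstop [[576. 195.  10.]] [[588. 238.  10.]]
eraser [[553.  88.  10.]] [[568.  69.  10.]]
marker [[603. 318.  10.]] [[609. 322.  10.]]
jar [[ 371. -306.   35.]] [[ 378. -334.   35.]]
```

View pics/scene_crop.png

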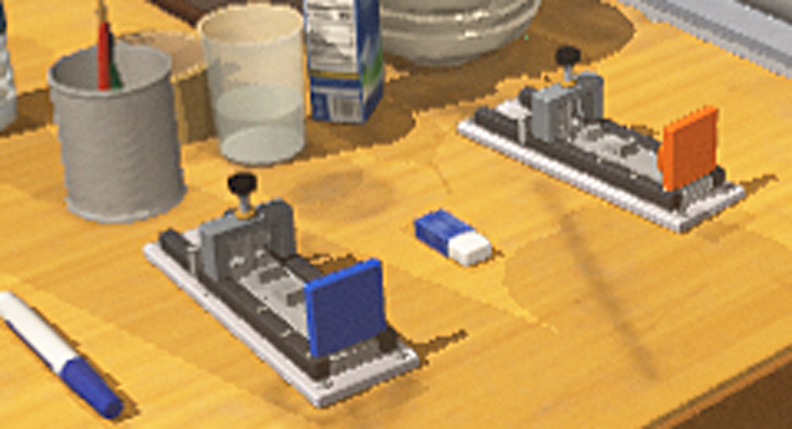

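View pics/side_crop.png

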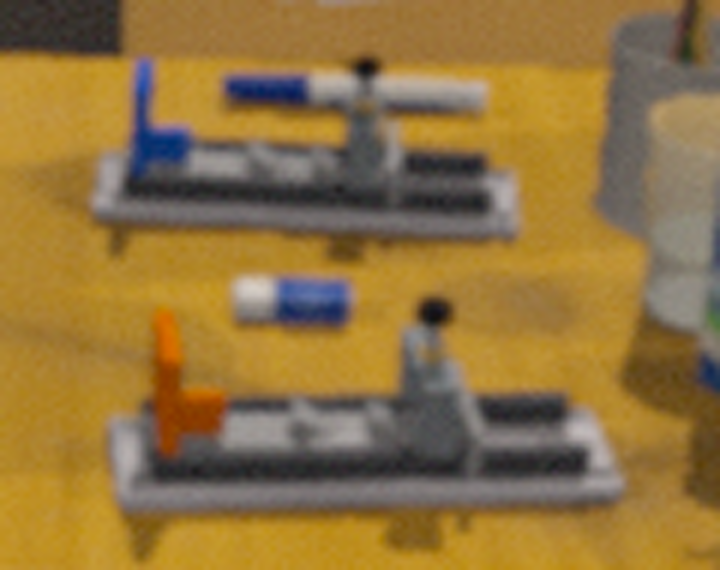

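Run:
```python
from h import *
S=cam("scene");T=cam("side")
def tri(a,b):
    A=[]
    for C,p in((S,a),(T,b)):
        K,D,R,t=C;u=cv2.undistortPoints(np.array([[p]],float),K,D)[0,0];P=np.c_[R,t]
        A+=[u[0]*P[2]-P[0],u[1]*P[2]-P[1]]
    v=np.linalg.svd(np.array(A))[2][-1];return (v[:3]/v[3]).round()
print("lamp joint",tri((152,22),(472,122)),"base",onplane(T,[(498,213)],0).round(),"bottle cap",tri((115,137),(471,158)),"oknob",tri((312,207),(367,247)),"bknob",tri((213,243),(356,206)))
for yaw in(90,):
    for p in [(620,90,260),(430,215,35),(430,-35,35),(560,215,35),(560,-35,35)]:
        print(p,solve_ik(p,[180,0,yaw]))
print({k:v for k,v in globals().items() if 'grasp' in k})
```

```text
lamp joint [876. 119. 381.] base [[1071.  338.    0.]] bottle cap [916. 221. 209.] oknob [612. -50.  69.] bknob [606. 197.  72.]
(620, 90, 260) [ 1.84426111e+00  1.13761809e+01  9.05657470e+01 -2.54444375e-14
  7.80580721e+01 -8.81557389e+01]
(430, 215, 35) [ 1.81927694e+01  1.06278049e+01  1.18796822e+02 -2.54444375e-14
  5.05753734e+01 -7.18072306e+01]
(430, -35, 35) [-1.39911082e+01  5.06958650e+00  1.25242234e+02 -2.54444375e-14
  4.96881791e+01 -1.03991108e+02]
(560, 215, 35) [ 1.43018211e+01  2.29282662e+01  1.02523373e+02 -2.54444375e-14
  5.45483607e+01 -7.56981789e+01]
(560, -35, 35) [-1.07430327e+01  1.90264044e+01  1.07959779e+02 -2.54444375e-14
  5.30138162e+01 -1.00743033e+02]
{'grasp_offset': 18.700000000000003}
```

Run:
```python
from h import *
goto([620,90,260],[180,0,90]); 
o=get_obs(); im=get_image("wrist"); cv2.imwrite("pics/wrist1.png",im[:,:,::-1])
import pickle; pickle.dump(o,open("o1.pkl","wb"))
print(o["t"],o["tcp_pos"],o["ee_rot"])
for n in ["orange_plate","blue_plate","orange_stop","blue_stop"]:
    print(n,[(round(d["score"],2),np.round(d["extent"])) for d in spot_in(n,"wrist")[:2]])
```

```text
3.3083 [619.75719787  90.90493267 259.89640148] [-1.79986269e+02 -2.08005806e-02  9.00606424e+01]
orange_plate [(0.95, array([176., 148.,  92., 132.]))]
blue_plate [(0.84, array([434., 141.,  82., 139.]))]
orange_stop [(0.6, array([179., 165., 106., 185.]))]
blue_stop [(0.57, array([427., 155.,  94., 189.]))]
```

View pics/wrist1.png

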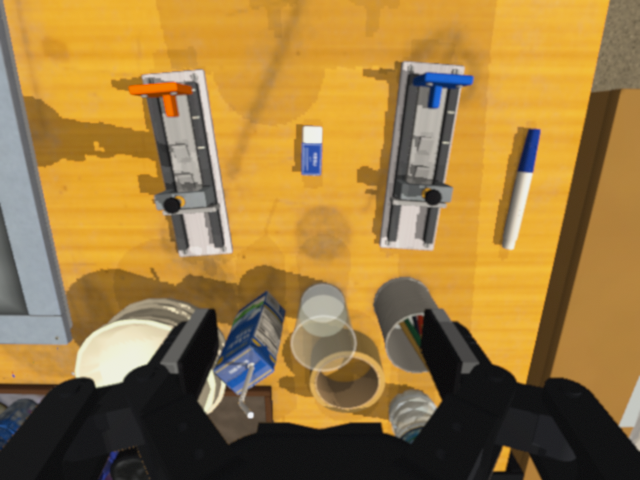

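The wrist view clearly shows the orange stop (base corners about 143,75 to 231,251) and the blue stop (403,62 to 433,249), with the eraser at (312,150) and the marker at (520,190). I'll zoom in for the corners.

Run:
```python
import cv2
im=cv2.imread("pics/wrist1.png")
a=cv2.resize(im[55:265,120:240],None,fx=2.8,fy=2.8,interpolation=cv2.INTER_CUBIC);b=cv2.resize(im[55:265,370:490],None,fx=2.8,fy=2.8,interpolation=cv2.INTER_CUBIC)
cv2.imwrite("pics/wz.png",cv2.hconcat([a,b])); print(a.shape)
```

```text
(588, 336, 3)
```

View pics/wz.png

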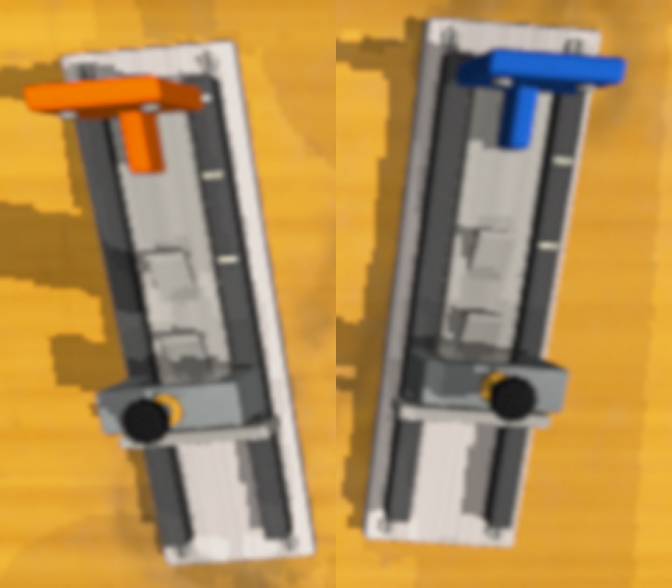

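```bash
cat > fit.py <<'E'
from h import *
import pickle
from scipy.optimize import least_squares
o=pickle.load(open("o1.pkl","rb")); W=cam("wrist",o)
cor={"orange":([(62,58),(234,42),(313,552),(165,563)],120),"blue":([(91,20),(264,30),(179,545),(31,538)],370)}
loc=np.array([(-100,-32),(-100,32),(100,32),(100,-32)],float)
def P(p,l): # l: Nx3 local
    c,s=np.cos(p[2]),np.sin(p[2]);l=np.asarray(l,float);return np.c_[p[0]+c*l[:,0]-s*l[:,1],p[1]+s*l[:,0]+c*l[:,1],l[:,2]]
pose={}
im=cv2.imread("pics/wrist1.png");big=cv2.resize(im[40:270,100:500],None,fx=2,fy=2,interpolation=cv2.INTER_CUBIC)
sc=cv2.imread("pics/scene0.png");sc=cv2.resize(sc[190:320,140:380],None,fx=3.3,fy=3.3,interpolation=cv2.INTER_CUBIC)
for n,(c,x0) in cor.items():
    px=np.array(c)/2.8+[x0,55]
    for z in(0,5,10):
        r=least_squares(lambda p:(proj(W,P(p,np.c_[loc,np.full(4,z)]))-px).ravel(),[590,0,0]); print(n,z,r.x.round(3),"rms",np.sqrt(np.mean(r.fun**2)).round(2),r.fun.round(1))
        if z==5:pose[n]=r.x
    p=pose[n]
    pl=[(-84,-22,18),(-84,22,18),(-84,22,62),(-84,-22,62)]
    q=proj(W,P(p,pl)); cv2.polylines(big,[np.int32((q-[100,40])*2)],True,(0,255,0),1)
    pin=proj(W,P(p,[(25,0,74)])); cv2.circle(big,tuple(np.int32((pin[0]-[100,40])*2)),3,(0,255,0),-1)
    q=proj(cam("scene"),P(p,pl)); cv2.polylines(sc,[np.int32((q-[140,190])*3.3)],True,(0,255,0),1)
    print("face point",P(p,[(-84,0,45)]).round(1),"yaw deg",np.degrees(p[2]).round(2))
cv2.imwrite("pics/ov.png",big);cv2.imwrite("pics/ovs.png",sc)
pickle.dump(pose,open("pose.pkl","wb"))
E
python3 fit.py
```

```text
orange 0 [ 5.90404e+02 -5.40000e+01  7.20000e-02] rms 0.43 [ 0.4  0.1 -0.4  0.6 -0.3 -0.3  0.3 -0.7]
orange 5 [ 5.90146e+02 -5.22190e+01  7.10000e-02] rms 0.52 [-0.2 -0.8 -0.1 -0.3  0.1  1.   0.1  0.5]
orange 10 [ 5.89895e+02 -5.04380e+01  7.00000e-02] rms 1.34 [-0.7 -1.8  0.2 -1.3  0.5  2.3 -0.1  1.8]
face point [[506.4 -58.2  45. ]] yaw deg 4.06
blue 0 [ 5.82251e+02  2.02544e+02 -5.50000e-02] rms 0.57 [-0.   0.3 -0.2  0.9  0.1 -0.7  0.1 -1. ]
blue 5 [ 5.82095e+02  2.01170e+02 -5.40000e-02] rms 0.38 [-0.3 -0.6  0.3 -0.   0.4  0.6 -0.3  0.3]
blue 10 [ 5.81946e+02  1.99797e+02 -5.30000e-02] rms 1.2 [-0.7 -1.6  0.8 -1.   0.6  1.9 -0.7  1.6]
face point [[498.2 205.7  45. ]] yaw deg -3.1
```

View pics/ov.png

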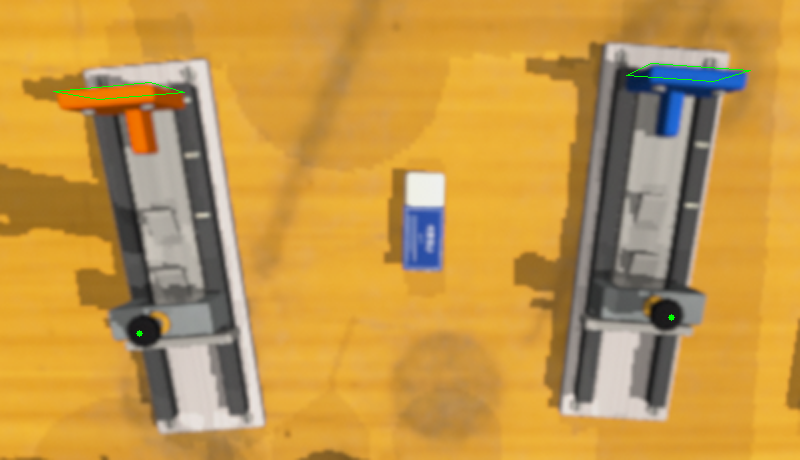

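View pics/ovs.png

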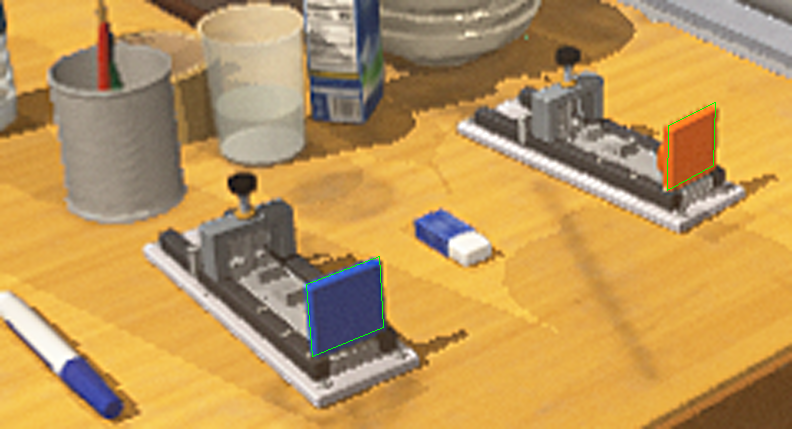

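The overlay matches to within about 2 mm. I'll close the gripper, approach the orange plate and find contact by force.

```bash
cat >> h.py <<'E'
import pickle
def setup(n):
    p=pickle.load(open("pose.pkl","rb"))[n]; d=np.array([np.cos(p[2]),np.sin(p[2]),0])
    f=p[:2]-84*d[:2]; return np.array([f[0],f[1],36.]),d,[180,0,90+np.degrees(p[2])]
def along(f,d):
    o=get_obs(); return float((o["tcp_pos"]-f)@d), float(o["wrist_force"]@d), o
E
cat > contact.py <<'E'
from h import *
import sys
n=sys.argv[1]; f,d,rot=setup(n)
grip(0)
up=f-45*d; up[2]=160
goto(up,rot); move_l(f-45*d,speed=150); wait(0.2)
s,F0,o=along(f,d); print("base",round(s,2),round(F0,2),o["tcp_pos"].round(1),o["grip_width"],o["t"])
move_l(f-24*d,speed=60)
c=-24
while c<2:
    s,F,o=along(f,d); print(c,round(s,2),round(F-F0,2))
    if F-F0<-1.7: break
    c+=1.5; move_l(f+c*d,speed=25)
print("contact",s,o["t"])
E
python3 contact.py orange
```

```text
base -43.98 -1.23 [462.5 -61.6  37.1] -0.19325504223021184 6.45
-24 -23.66 1.09
-22.5 -22.74 0.97
-21.0 -20.95 0.2
-19.5 -19.35 1.06
-18.0 -17.84 1.79
-16.5 -16.36 1.22
-15.0 -14.87 0.44
-13.5 -13.38 0.2
-12.0 -12.14 0.52
-10.5 -11.41 -2.11
contact -11.411752354894451 9.2
```

```bash
cat > push.py <<'E'
from h import *
import sys
n=sys.argv[1]; f,d,rot=setup(n)
for c in map(float,sys.argv[2:]):
    move_l(f+c*d,speed=40); s,F,o=along(f,d); print(c,round(s,2),round(F,2),o["tcp_pos"].round(1),round(o["t"],2))
cv2.imwrite(f"pics/push_{n}_{int(c)}_side.png",get_image("side")[190:300,290:420][:,:,::-1].repeat(5,0).repeat(5,1))
cv2.imwrite(f"pics/push_{n}_{int(c)}_scene.png",get_image("scene")[190:320,140:380][:,:,::-1].repeat(3,0).repeat(3,1))
E
python3 push.py orange 0 14 22 28; ls pics
```

```text
0.0 -0.63 -4.95 [505.7 -58.   35.6] 9.62
14.0 13.68 -3.41 [520.  -56.9  35.6] 10.12
22.0 20.96 -6.98 [527.2 -56.4  35.6] 10.47
28.0 26.49 -6.55 [532.8 -55.9  35.5] 10.77
ov.png
ovs.png
push_orange_28_scene.png
push_orange_28_side.png
scene0.png
scene_crop.png
side0.png
side_crop.png
wrist0.png
wrist1.png
wz.png
```

View pics/push_orange_28_side.png

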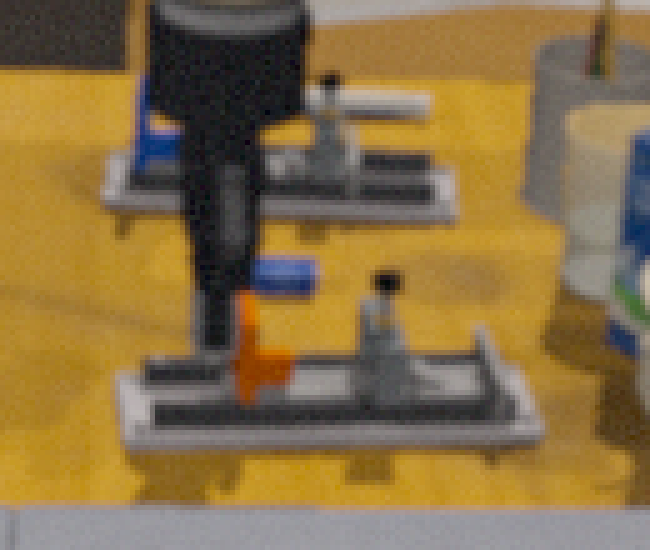

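View pics/push_orange_28_scene.png

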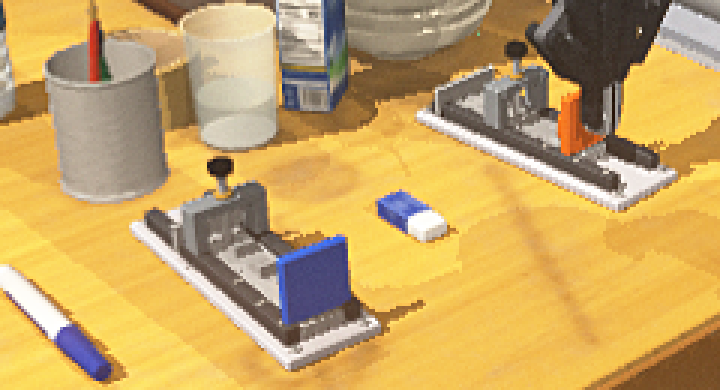

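Both views show the orange plate pushed in about 38 mm, as measured by the arm, which is inside the 30–53 mm window. I'll back off and check that it latches.

Run:
```python
from h import *
f,d,rot=setup("orange")
move_l(f-45*d,speed=80)
q=f-45*d;q[2]=160;move_l(q,speed=200)
cv2.imwrite("pics/rel_side.png",get_image("side")[190:300,290:420][:,:,::-1].repeat(5,0).repeat(5,1))
S=cam("scene");im=np.ascontiguousarray(get_image("scene")[:,:,::-1]);big=cv2.resize(im[190:320,140:380],None,fx=3,fy=3)
from scipy.spatial.transform import Rotation
y=np.array([-d[1],d[0],0])
for k,col in((26,(0,255,0)),(56,(255,0,255))):
    X=[f+k*d+a*y+np.array([0,0,b-36]) for a,b in((-22,18),(22,18),(22,62),(-22,62))]
    cv2.polylines(big,[np.int32((proj(S,X)-[140,190])*3)],True,col,1)
cv2.imwrite("pics/rel_scene.png",big); print(get_obs()["t"])
```

```text
12.7917
```

View pics/rel_scene.png

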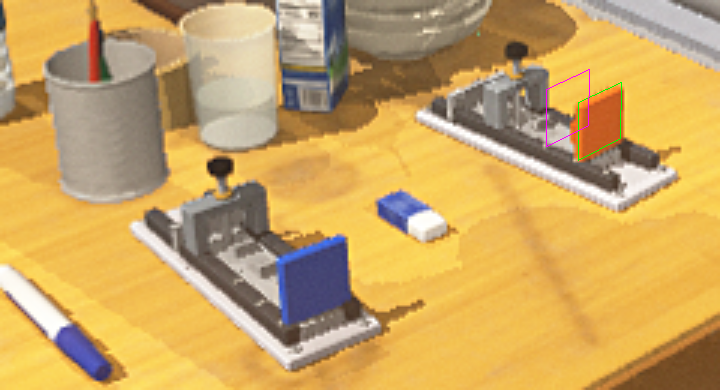

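The orange plate matches the green half-way outline (26 mm), so it is latched half-way. Next is the blue plate.

```bash
python3 contact.py blue
```

```text
base -44.0 0.51 [454.3 208.4  37.1] 0.09022655448199803 15.2333
-24 -23.62 -0.55
-22.5 -22.74 -0.55
-21.0 -20.97 -0.56
-19.5 -19.35 -0.82
-18.0 -17.85 -0.75
-16.5 -16.38 -0.99
-15.0 -14.87 -0.42
-13.5 -13.36 -0.97
-12.0 -12.14 -0.45
-10.5 -11.39 -3.81
contact -11.392895217069263 17.9833
```

Run:
```python
from h import *
f,d,rot=setup("blue")
for c in [15,30,44]+list(np.arange(48,57,1.)):
    move_l(f+c*d,speed=40); s,F,o=along(f,d); print(c,round(s,2),round(F,2),o["tcp_pos"].round(1),round(o["t"],2))
    if F<-16 or s>52.3: break
cv2.imwrite("pics/b_scene.png",get_image("scene")[190:320,140:380][:,:,::-1].repeat(3,0).repeat(3,1))
```

```text
15 14.32 -5.27 [512.5 204.6  35.6] 18.77
30 28.5 -7.1 [526.6 203.7  35.5] 19.3
44 43.47 -4.6 [541.6 202.8  35.4] 19.8
48.0 45.97 -7.45 [544.1 202.7  35.3] 20.05
49.0 46.74 -7.57 [544.9 202.6  35.2] 20.3
50.0 47.7 -8.42 [545.8 202.6  35.2] 20.55
51.0 48.7 -7.81 [546.8 202.5  35.3] 20.8
52.0 49.66 -8.92 [547.8 202.5  35.2] 21.05
53.0 50.63 -7.83 [548.7 202.4  35.3] 21.3
54.0 51.6 -7.66 [549.7 202.3  35.3] 21.55
55.0 52.54 -7.64 [550.6 202.3  35.2] 21.8
```

View pics/b_scene.png

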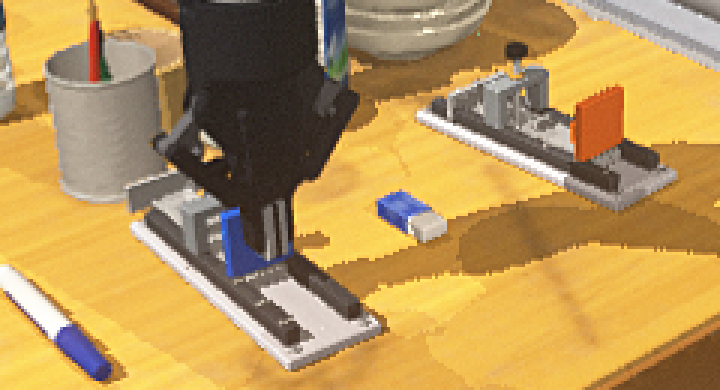

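Run:
```python
from h import *
f,d,rot=setup("blue")
move_l(f-45*d,speed=90)
q=f-45*d;q[2]=200;move_l(q,speed=200)
cv2.imwrite("pics/fin_side.png",get_image("side")[190:300,290:420][:,:,::-1].repeat(5,0).repeat(5,1))
S=cam("scene");im=np.ascontiguousarray(get_image("scene")[:,:,::-1]);big=cv2.resize(im[190:320,140:380],None,fx=3,fy=3)
for n,k in(("orange",26),("blue",26),("blue",56)):
    f,d,_=setup(n);y=np.array([-d[1],d[0],0])
    X=[f+k*d+a*y+np.array([0,0,b-36]) for a,b in((-22,18),(22,18),(22,62),(-22,62))]
    cv2.polylines(big,[np.int32((proj(S,X)-[140,190])*3)],True,(0,255,0) if k!=26 or n=="orange" else (255,0,255),1)
cv2.imwrite("pics/fin_scene.png",big); print(get_obs()["t"])
```

```text
24.175
```

View pics/fin_scene.png

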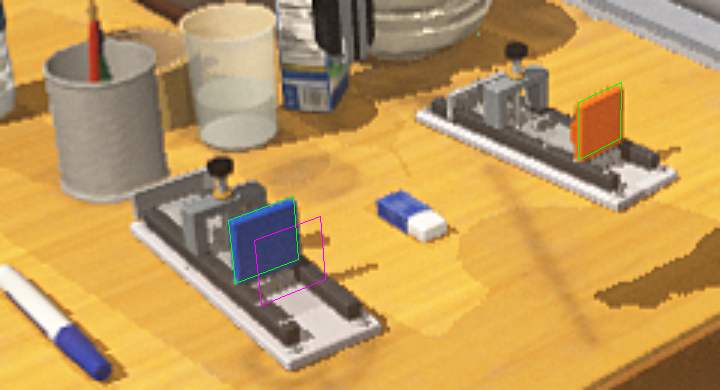

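View pics/fin_side.png

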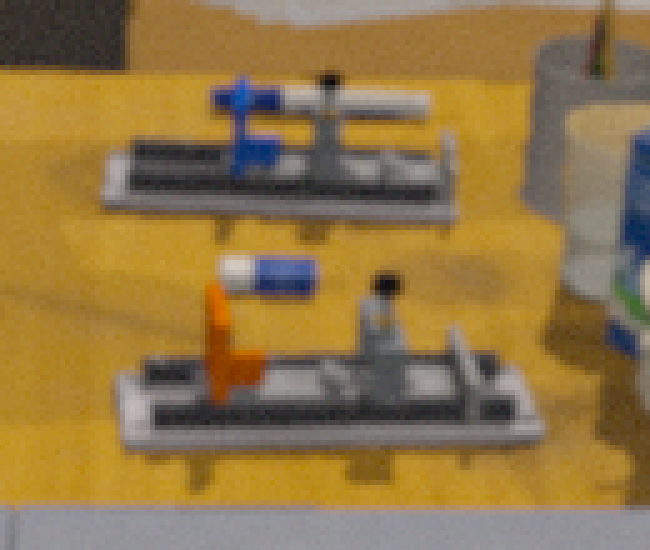

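The scene view shows the blue plate on its 56 mm outline and the orange plate on its 26 mm outline. The eraser and marker have not moved and the arm is clear, so I'm handing the job in.

```bash
python3 -c "
from station import *
print(sign_off())"
```

```text
the job is handed in; nothing more can be done
None
```

Both margin stops are set and the job is handed in. The orange plate rests latched half-way and the blue plate rests latched at full.

- **Orange plate:** I pushed it in about 38 mm with the closed fingertips and let go. In the scene picture it then sat on the projected 26 mm (half-way) outline.
- **Blue plate:** I pushed it in about 64 mm and let go. It then sat on the projected 56 mm (full) outline.
- **Other checks:** The last scene and side pictures show the eraser and marker where they were. I did not re-check the paint jar, but the arm never went near it. The arm was clear of everything at the end, at about 24 s, and the forces I read while pushing stayed below 9 N.

No check failed or disagreed. The plate positions come from a picture fit good to about 2 mm, and contact with each plate came within a millimetre of where the fit put it.

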